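# Set the index head to its fourth click and lock it

## Robot

A 6-joint arm with a two-finger parallel gripper is mounted at the origin on the work surface. World frame = base frame: x ahead of the robot, y to its left, z up, the work surface at z = 0. Lengths are in m, angles in rad, forces in N, time in s.
With the tool pointing down it reaches from about 0.425 to 0.95 m from the base axis. Payload 14.7 kg.
Tool frame: the origin (TCP) lies at the centre of the arm's flange, where the gripper is bolted on; the fingertips stand 173 mm ahead of it and the grasp point (between the pads) lies ahead of it (manip.grip_point_offset is the z of the grasp point in the tool frame, in m); z points along the fingers, y is the line along which they close (so a half turn about z gives the same grasp; the last joint's range is limited). The gripper opens to 85 mm and grips with 20 to 120 N. Pads are 22 mm wide; open, the fingers measure 114 mm over their backs; the gripper's body (76 mm by 85 mm) begins 54 mm behind the grasp point. The pads swing forward as they close: fully open they stand 13 mm farther back than shut.
Start: joints at [-1.307, 0.48, 1.596, -0, 1.065, -0.047], TCP at [0.199, -0.619, 0.405] pointing down, gripper open.
Joint ranges: [-2.75, 2.75], [-0.82, 2.05], [0.23, 2.67], [-1.56, 4.7], [0.09, 2.69], [-2.92, 2.92]. Speed limits (rad/s): [1.89, 1.89, 2.39, 3.01, 3.01, 3.01].

## Interface

Orientations are given as a rotation vector (axis times angle).
In Python, from cell import manip gives the robot as it stands.
- The arm moves only by the shell command python3 -m handwheel 'ROWS' [FORCE]. ROWS is JSON, a list of rows, each a list of 3 entries, a list of its own where there are three numbers: the shift along the tool's x, y, z in cm, then the turn, a rotation vector about the tool's x, y, z in rad, then the opening, from 0 (shut) to 1 (fully open). A call has exactly 5 rows; each row is the pose to reach, as a shift and turn from the pose commanded when the call began, along the tool's axes at that moment; what a row does not reach only later rows make up. A row lasts 1/10 s, in which the tool goes at most 50 mm and 8.59 degrees, less where a joint would pass 70% of its speed; a pose out of reach is approached as far as the arm can. A call with a gripper value outside its range is refused whole. The fingers move at their own pace and stop on an object; FORCE is the grip in N (left out, the last holds). Time passes only in rows, so rows that repeat a pose let the fingers close, or fill a call up. It gives the time, the measured TCP pose, the force, the opening and the grip force at its end, in the units of the state.
- manip.read_state(): the state, without advancing time (a new reading comes with each control period).
- manip.capture(name): name is "scene" or "top"; returns the picture (420x560x3 uint8, blue, green, red); there is no depth.
- manip.calibration(name): a dict with "fx", "fy", "cx", "cy" (pixels), "k1" (the pictures are not rectified: a ray, as slopes to the right and down, at radius r is drawn at 1 + k1 r^2 times it, then the intrinsics apply), "cam_to_world" (4x4, takes a point from camera to world coordinates). Camera axes: x right, y down, z forward; pixel columns grow to the right and rows downward; lengths in m; the calibration is good to about 2 mm. A picture is of the moment at which its call begins. calibration takes no time and is no camera call.
- manip.hand_in(): hands the job in; it is judged then, once.
The state is a dict: "t": time; "joint_pos": joint angles; "qd": joint speeds; "tau": joint torques, N m; "tcp_pos": TCP position; "orientation": TCP orientation; "contact_force": force on the tool from outside, world axes, zero at the start; "wrist_torque": the same for the moment, N m; "opening": opening from 0.0 (shut) to 1.0 (fully open); "gripper_force": force on a finger pad.
Only numpy, scipy, OpenCV 4.12 (cv2) and the standard library are available. Lean on these libraries where they do the work, as an engineer would, in place of code of your own. Each camera call takes 0.05 s, during which the arm holds its last target. There are 200 camera calls.

## Task

Set the index head to its fourth click: turn its dial by the handle anticlockwise (seen from above) until it gently meets its spring stop, without straining the stop, then clockwise by four clicks, counting them by feel. Then push the lock bolt fully home towards the dial, let go, and leave the other things on the counter where they stand.

Things in the scene. Friction and masses are not known exactly. Their poses are not given: they have to be found in the camera images.
- index_head: Dark iron base of the index head, screwed to the counter, 160 (x) by 235 (y) by 18 mm high. Origin on the dial's upright axis at counter level; the base runs from y = -155 to +80 mm, z is up. It carries the dial and, on its -y side, the lock bolt. The click notches are hidden under the dial plate and UNEVENLY spaced, 20 to 40 degrees apart, so angles cannot be reckoned beforehand.
- dial_centre (a point): Fixed point on the dial's axis, 50 mm above the counter: top of the smooth steel dial plate, 114 mm across. On it a flat arm (top at 56 mm) and a small brass ratchet wheel (nut top 66 mm). The handle turns at most about 206 degrees, seven clicks in all, never over the bolt; it starts at an unknown place at least one click clockwise of the stop. Let go, the dial stays in its notch.
- handle (a point): Mid-grip of the upright round teak handle, which spins freely on its pin on the dial's arm: 14 mm thick, 62 to 121 mm above the counter; the point is on its axis, 100 mm up, 50 mm from the dial's axis. Leaving a notch takes 5 to 9 N along the circle; this eases off, then turns about and the dial runs on by itself into the next notch (1 click). The stop is felt as 12 to 15 N that does not ease.
- stop_leaf (a point): Top of the upright steel leaf (16 by 3 by 24 mm) of the spring stop, at the dial's rim, 44 mm above the counter. A lug under the dial meets it at the anticlockwise end of the travel, with the dial in its zero notch. It gives about 1.2 mm for each 4 N more at the handle; bent by more than 5 mm (some 20 N at the handle) it is strained.
- bolt_post (a point): Mid-grip of the lock bolt's upright round iron post, 14 mm thick, 43 to 88 mm above the counter; the point is on its axis, 72 mm up, at first 122 mm to the index head's -y of the dial's axis. It slides 16 mm along the index head's +y to fully home, about 3 N friction, and stays. Home only with the dial in a notch, else 4 mm short. Guide cheeks beside it are 44 mm high. Keep it out while turning.
- punch_mark (a point): Punch mark on the nut in the middle of the dial, 66 mm up and under 1 mm from the axis, so too near it to tell the dial's angle; it turns with the dial and serves only to judge which notch the dial is in.
- spool: Black bakelite ribbon spool, 54 mm across, 22 mm high, standing on the counter; origin under its centre. Bystander.
- bell: Brass bell on a bent bracket, 45 by 60 by 62 mm high; origin under its foot. Bystander.
- feed_roll: Steel feed roll with three black rubber rollers on a low teak cradle, 200 mm long along its x, 26 mm high; origin under its centre. Bystander.
- type_stand: Slotted teak stand of chrome type bars, 70 by 180 (its y) by 83 mm high; origin under its centre. Bystander.

How it is judged:
On the way, in this order (a step that is already met when the one before it is completed fails the run):
1. the dial is brought back against its stop, so that the leaf gives a little (distance of stop_leaf from where it was at the start of the episode above 0.0003 m), for 0.1 s.
2. the dial stands at its fourth click (x of punch_mark in the frame of index_head above 0 m and y of punch_mark in the frame of index_head between -0.000105 and 0.000105 m), for 0.2 s.
At the end, for the whole second after the job is handed in: The dial sits in the fourth notch from its stop (within 7 degrees of it), the lock bolt is home (within 2 mm of its full 16 mm travel), and the bystanders are at rest (all of step 2 and y of bolt_post in the frame of index_head above -0.1078 m and linear speed of each of spool, bell, feed_roll, type_stand below 0.02 m/s); the robot touches nothing.
It fails at once if the stop is strained: its leaf is bent more than 5 mm (distance of stop_leaf from where it was at the start of the episode above 0.0052 m).
It fails at once if the ribbon spool is disturbed (moved more than 15 mm) (distance of spool from where it was at the start of the episode above 0.015 m).
It fails at once if the bell bracket is disturbed (moved more than 15 mm) (distance of bell from where it was at the start of the episode above 0.015 m).
It fails at once if the feed roll is disturbed (moved more than 15 mm) (distance of feed_roll from where it was at the start of the episode above 0.015 m).
It fails at once if the type bar stand is disturbed (moved more than 15 mm) (distance of type_stand from where it was at the start of the episode above 0.015 m).
It also fails if it takes over 72 s, if anything falls off the work surface, if the arm or the gripper's body presses on something with over 40 N, if the wrist force passes 120 N, or if a joint passes its speed limit or range.

## Working session

There is one attempt and no reset: what is moved stays moved. The work goes in short steps, Python scripts to look and compute and a shell command to move; the robot and the scene stay as the last step left them, time stands still between calls to the robot, and variables do not carry over. Pictures are saved under pics/ and viewed, at most 10 in all, crops included, and the job is handed in when it is done.

```bash
mkdir -p pics; ls
cat > h.py <<'E'
import numpy as np, cv2
from cell import manip
from scipy.spatial.transform import Rotation as R
def ray(name,px):
    c=manip.calibration(name); T=np.array(c["cam_to_world"])
    d=np.array([(px[0]-c["cx"])/c["fx"],(px[1]-c["cy"])/c["fy"]]); s=d.copy()
    for _ in range(20): s=d/(1+c["k1"]*(s@s))
    return T[:3,3],T[:3,:3]@np.array([s[0],s[1],1])
def onz(name,px,z):
    o,d=ray(name,px); return o+d*(z-o[2])/d[2]
def proj(name,p):
    c=manip.calibration(name); T=np.array(c["cam_to_world"])
    q=T[:3,:3].T@(np.array(p)-T[:3,3]); s=q[:2]/q[2]; s=s*(1+c["k1"]*(s@s))
    return np.array([c["fx"]*s[0]+c["cx"],c["fy"]*s[1]+c["cy"]])
E
python3 - <<'E'
from h import *
for n in("scene","top"):
    im=manip.capture(n); cv2.imwrite(f"pics/{n}0.png",im)
    c=manip.calibration(n); print({k:c[k] for k in("fx","cx","cy","k1")},np.round(c["cam_to_world"],3).tolist())
print(manip.grip_point_offset, manip.read_state())
E
```

```text
pics
{'fx': 455.3904943471717, 'cx': 278.65432924166817, 'cy': 206.44890351865504, 'k1': 0.043518693084408144} [[-0.48, 0.749, -0.457, 1.065], [0.877, 0.415, -0.241, 0.256], [0.009, -0.517, -0.856, 1.076], [0.0, 0.0, 0.0, 1.0]]
{'fx': 466.44124166303385, 'cx': 278.4819517350505, 'cy': 212.4172976756401, 'k1': -0.0639428423427319} [[0.028, -0.984, 0.175, 0.324], [-1.0, -0.028, 0.006, -0.019], [-0.001, -0.175, -0.985, 1.37], [0.0, 0.0, 0.0, 1.0]]
0.1547 {'t': 0.1, 'joint_pos': array([-1.30660386e+00,  4.80769538e-01,  1.59681425e+00,  1.53924317e-05,
        1.06510523e+00, -4.66151501e-02]), 'qd': array([-2.25924753e-03, -2.72408139e-03, -3.06669709e-03,  1.53129438e-03,
        2.35494387e-03,  7.52791560e-05]), 'tau': array([ 5.75329468e-04, -9.52257943e+01, -4.31042504e+01, -1.83363941e-04,
        5.22185539e-03, -4.85738451e-05]), 'tcp_pos': array([ 0.19875311, -0.61867476,  0.40413493]), 'orientation': array([-3.10265728e+00, -4.86072246e-01,  1.65904558e-04]), 'contact_force': array([ 0.83073643,  1.01074901, -0.90971148]), 'wrist_torque': array([-0.00616662,  0.02697593, -0.01832902]), 'gripper_force': 0.0, 'opening': 0.998861052161081}
```

View pics/top0.png

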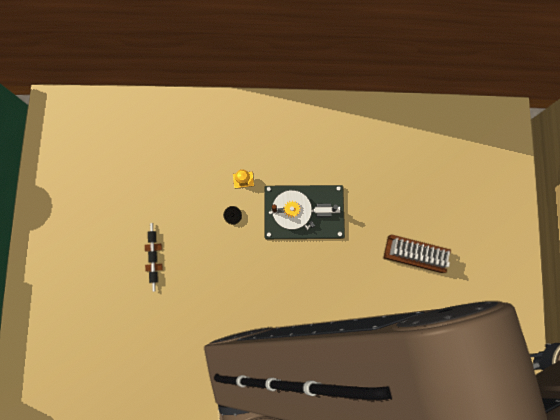

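View pics/scene0.png

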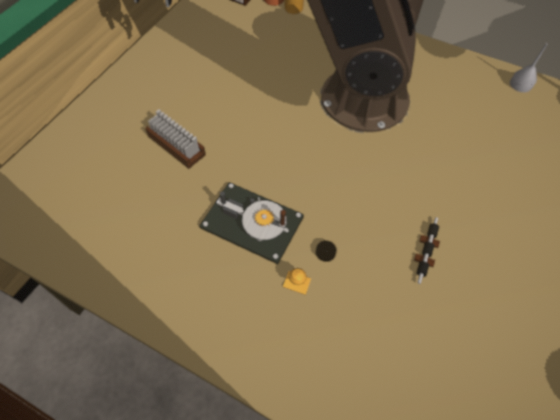

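Top view: head at about (304,212), dial (292,209), handle near (275,209), bolt (330,210), spool (232,215) and bell (243,180) close by on its +y side. I'll enlarge both views.

Run:
```python
from h import *
a=cv2.imread("pics/top0.png")[170:255,215:355]; b=cv2.imread("pics/scene0.png")[170:300,190:350]
a=cv2.resize(a,None,fx=5,fy=5,interpolation=cv2.INTER_CUBIC)[:, :700]
cv2.imwrite("pics/c1.png",a); cv2.imwrite("pics/c2.png",cv2.resize(b,None,fx=4.6,fy=4.6,interpolation=cv2.INTER_CUBIC))
# base dark-green contour
for n,(x0,y0,x1,y1) in {"top":(255,178,352,246),"scene":(195,175,310,268)}.items():
    im=cv2.imread(f"pics/{n}0.png"); 
    hsv=cv2.cvtColor(im,cv2.COLOR_BGR2HSV); m=np.zeros(im.shape[:2],np.uint8)
    m[y0:y1,x0:x1]=((hsv[y0:y1,x0:x1,1]<130)|(hsv[y0:y1,x0:x1,2]<70))*255
    m=cv2.morphologyEx(m,cv2.MORPH_OPEN,np.ones((7,7)))
    cs,_=cv2.findContours(m,0,1); c=max(cs,key=cv2.contourArea)
    P=np.array([onz(n,p[0],0.018)[:2] for p in c]).astype(np.float32)
    (ctr,sz,ang)=cv2.minAreaRect(P*1000); print(n,ctr,sz,ang)
    w=((hsv[...,1]<60)&(hsv[...,2]>150)).astype(np.uint8)*255; w[:y0]=0;w[y1:]=0;w[:,:x0]=0;w[:,x1:]=0
    cs,_=cv2.findContours(w,0,1); c=max(cs,key=cv2.contourArea); print(cv2.boundingRect(c))
    e=cv2.fitEllipse(cv2.convexHull(c)); print(e, onz(n,e[0],.05))
```

```text
top (570.289306640625, -82.97572326660156) (200.7785186767578, 286.699951171875) 1.627015471458435
(269, 190, 44, 39)
((292.1410827636719, 210.486328125), (38.53047561645508, 44.78184509277344), 116.01177978515625) [ 0.56531847 -0.04913277  0.05      ]
scene (568.8704833984375, -89.09152221679688) (281.5940856933594, 321.9066467285156) 28.99120330810547
(243, 201, 45, 38)
((265.1281433105469, 219.95835876464844), (37.38040542602539, 46.31092071533203), 98.48857879638672) [ 0.57039002 -0.04386837  0.05      ]
```

View pics/c1.png

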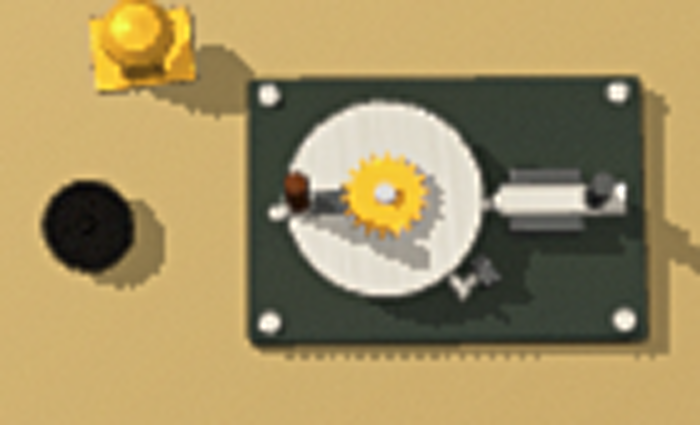

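View pics/c2.png

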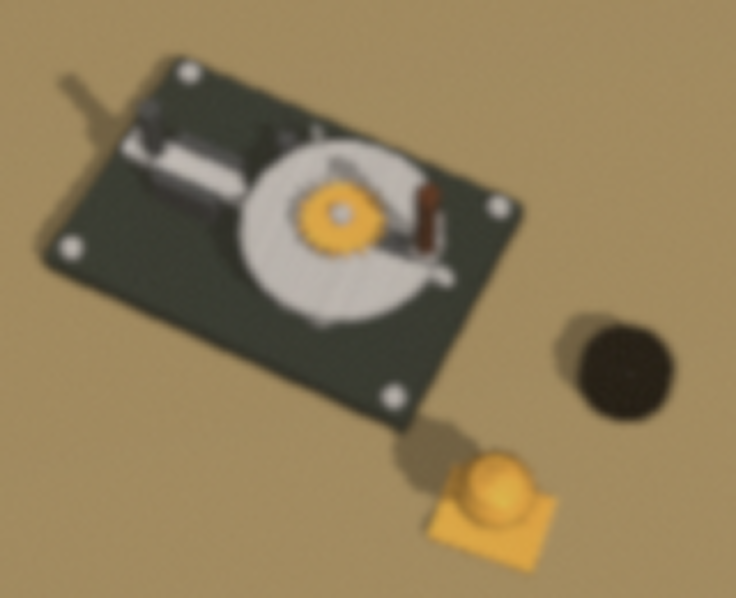

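```bash
cat >> h.py <<'E'
def tri(p,q):
    o1,d1=ray("top",p);o2,d2=ray("scene",q)
    s=np.linalg.lstsq(np.c_[d1,-d2],o2-o1,rcond=None)[0]
    a=o1+d1*s[0];b=o2+d2*s[1]; return (a+b)/2,np.linalg.norm(a-b)
E
python3 - <<'E'
from h import *
t=lambda u,v:(215+(u+.5)/5-.5,170+(v+.5)/5-.5)
s=lambda u,v:(190+(u+.5)/4.6-.5,170+(v+.5)/4.6-.5)
for n,a,b,z in[("nut",(386,194),(342,213),.066),("handle",(296,181),(429,190),.121),("post",(601,183),(148,110),.088),
 ("s1",(268,95),(394,397),.019),("s2",(618,92),(70,248),.019),("s3",(624,320),(190,72),.019),("s4",(269,323),(498,207),.019),("leaf",(463,285),(317,131),.044)]:
    p,e=tri(t(*a),s(*b)); print(n,np.round(p*1000,1),round(e*1000,1),"top",np.round(onz("top",t(*a),z)*1000,1)[:2],"scene",np.round(onz("scene",s(*b),z)*1000,1)[:2])
print("dial",onz("top",t(385.5,198.5),.05))
print(R.from_rotvec(manip.read_state()["orientation"]).as_matrix().round(3))
E
```

```text
nut [568.7 -47.8  64.9] 0.3 top [568.4 -47.7] scene [569.2 -47.7]
handle [563.3   2.9 123.9] 0.3 top [563.9   2.8] scene [561.8   2.2]
post [ 574.3 -168.1   87.7] 1.6 top [ 573.9 -167.4] scene [ 574.7 -168.8]
s1 [634.8  22.2  20.8] 1.0 top [635.   22.7] scene [634.2  21.3]
s2 [ 642.5 -185.5   21.1] 1.3 top [ 642.7 -185.1] scene [ 641.9 -187. ]
s3 [ 506.1 -189.5   21.3] 0.8 top [ 506.3 -189.4] scene [ 505.1 -190.9]
s4 [498.9  16.9  20.1] 1.8 top [498.7  17.7] scene [498.6  15.8]
leaf [519.9 -93.1  48. ] 0.6 top [520.6 -93.6] scene [517.6 -94.2]
dial [ 0.56875097 -0.04778406  0.05      ]
[[ 0.952  0.306 -0.   ]
 [ 0.306 -0.952  0.001]
 [ 0.    -0.001 -1.   ]]
```

Cross-checks good (heights, 51 mm radius, 120 mm post distance): axis (569,-48), handle (563,3), head yaw ≈ 2.2°. Moving.

```bash
python3 -m handwheel '[[[3.6,-3.2,0],[0,0,0.1],0.6],[[7.2,-6.4,0],[0,0,0.2],0.6],[[10.8,-9.6,0],[0,0,0.311],0.6],[[14.4,-12.8,0],[0,0,0.311],0.6],[[17.9,-16,0],[0,0,0.311],0.6]]'
```

```text
t: 0.6
tcp_pos: [0.3208, -0.41, 0.4045]
orientation: [-3.141, 0.001, 0.0]
contact_force: [1.2, -0.4, -0.0]
opening: 0.598
gripper_force: 0.0
```

```bash
python3 -m handwheel '[[[2.4,-4.1,0],[0,0,0],0.6],[[4.8,-8.2,0],[0,0,0],0.6],[[7.2,-12.3,0],[0,0,0],0.6],[[9.6,-16.4,0],[0,0,0],0.6],[[12,-20.5,0],[0,0,0],0.6]]' | sed -n 1,2p; python3 -m handwheel '[[[2.4,-4.1,1],[0,0,0],0.6],[[4.8,-8.2,3],[0,0,0],0.6],[[7.2,-12.3,5],[0,0,0],0.6],[[9.6,-16.4,7],[0,0,0],0.6],[[12.1,-20.7,8.4],[0,0,0],0.6]]'
```

```text
t: 1.1
tcp_pos: [0.4408, -0.205, 0.4047]
t: 1.6
tcp_pos: [0.5586, -0.0032, 0.3211]
orientation: [-3.142, 0.0, 0.002]
contact_force: [-0.3, -1.4, 0.4]
opening: 0.598
gripper_force: 0.0
```

```bash
python3 -m handwheel '[[[0,0,0],[0,0,0],0.6],[[0,0,0],[0,0,0],0.6],[[0,0,1],[0,0,0],0.6],[[0,0,2],[0,0,0],0.6],[[0,0,2],[0,0,0],0.6]]'
python3 - <<'E'
from h import *
im=manip.capture("scene"); cv2.imwrite("pics/s1.png",cv2.resize(im[150:290,190:350],None,fx=4.6,fy=4.6,interpolation=cv2.INTER_CUBIC))
E
```

```text
t: 2.1
tcp_pos: [0.5575, -0.006, 0.3011]
orientation: [-3.142, 0.003, 0.003]
contact_force: [-0.3, 0.3, -0.6]
opening: 0.601
gripper_force: 0.0
```

View pics/s1.png

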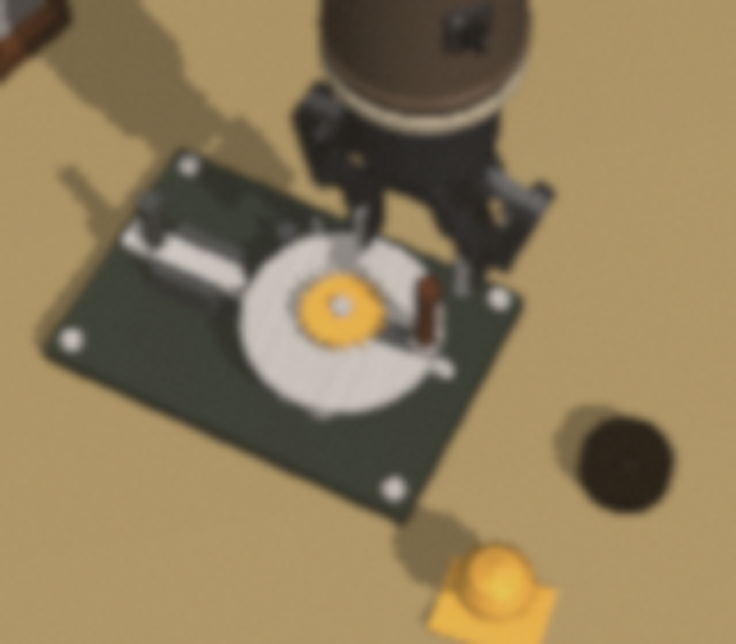

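The open fingers hang over the handle (crop 427,290), slightly off; I correct 6/8 mm and descend to grip height, then check before closing.

```bash
python3 -m handwheel '[[[0.6,-0.8,0],[0,0,0],0.6],[[0.6,-0.8,1.5],[0,0,0],0.6],[[0.6,-0.8,3],[0,0,0],0.6],[[0.6,-0.8,4.6],[0,0,0],0.6],[[0.6,-0.8,4.6],[0,0,0],0.6]]';python3 -m handwheel '[[[0,0,0],[0,0,0],0.4],[[0,0,0],[0,0,0],0.2],[[0,0,0],[0,0,0],0.1],[[0,0,0],[0,0,0],0],[[0,0,0],[0,0,0],0]]' 40
```

```text
t: 2.65
tcp_pos: [0.5642, 0.0032, 0.2553]
orientation: [-3.141, 0.001, 0.003]
contact_force: [1.2, 1.0, -0.3]
opening: 0.605
gripper_force: 0.0
t: 3.15
tcp_pos: [0.5648, 0.0027, 0.2575]
orientation: [3.141, -0.0, 0.003]
contact_force: [-0.5, -3.6, 6.4]
opening: 0.148
gripper_force: 38.9
```

```bash
cat > chk.py <<'E'
import sys
from h import *
s=manip.read_state(); d=s["tcp_pos"][:2]-np.array([.5688,-.0478]); th=np.degrees(np.arctan2(d[1],d[0])); r=np.hypot(*d)
u=d/r; f=s["contact_force"]; ft=f[1]*u[0]-f[0]*u[1]
print(f"t{s['t']:.2f} th{th:.1f} r{r*1000:.1f} z{s['tcp_pos'][2]*1000:.0f} ft{ft:.1f} fr{f[:2]@u:.1f} fz{f[2]:.1f} open{s['opening']:.3f} g{s['gripper_force']:.0f}")
sys.exit(0 if abs(ft)<float(sys.argv[1]) else 1)
E
python3 chk.py 7
python3 -m handwheel '[[[-0.12,0.01,0],[0,0,0],0],[[-0.24,0.03,0],[0,0,0],0],[[-0.35,0.04,0],[0,0,0],0],[[-0.35,0.04,0],[0,0,0],0],[[-0.35,0.04,0],[0,0,0],0]]' 60 >o; python3 chk.py 7 && python3 -m handwheel '[[[-0.12,0.02,0],[0,0,0],0],[[-0.23,0.04,0],[0,0,0],0],[[-0.34,0.06,0],[0,0,0],0],[[-0.34,0.06,0],[0,0,0],0],[[-0.34,0.06,0],[0,0,0],0]]' >o && python3 chk.py 7 &&  python3 -m handwheel '[[[-0.12,0.03,0],[0,0,0],0],[[-0.23,0.06,0],[0,0,0],0],[[-0.34,0.09,0],[0,0,0],0],[[-0.34,0.09,0],[0,0,0],0],[[-0.34,0.09,0],[0,0,0],0]]' >o && python3 chk.py 7
```

```text
t3.15 th94.5 r50.7 z257 ft0.8 fr-3.6 fz6.4 open0.148 g39
t3.65 th97.5 r50.6 z258 ft-6.4 fr-3.2 fz2.3 open0.147 g58
t4.15 th101.4 r50.5 z258 ft-5.5 fr-4.7 fz1.9 open0.143 g58
t4.65 th105.6 r50.4 z258 ft-3.5 fr-5.5 fz2.7 open0.143 g58
```

```bash
python3 -m handwheel '[[[-0.11,0.05,0],[0,0,0],0],[[-0.22,0.1,0],[0,0,0],0],[[-0.32,0.14,0],[0,0,0],0],[[-0.32,0.14,0],[0,0,0],0],[[-0.32,0.14,0],[0,0,0],0]]' >o; python3 chk.py 7 && python3 -m handwheel '[[[-0.11,0.05,0],[0,0,0],0],[[-0.22,0.1,0],[0,0,0],0],[[-0.32,0.14,0],[0,0,0],0],[[-0.32,0.14,0],[0,0,0],0],[[-0.32,0.14,0],[0,0,0],0]]' >o && python3 chk.py 7 &&  python3 -m handwheel '[[[-0.1,0.05,0],[0,0,0],0],[[-0.21,0.11,0],[0,0,0],0],[[-0.31,0.16,0],[0,0,0],0],[[-0.31,0.16,0],[0,0,0],0],[[-0.31,0.16,0],[0,0,0],0]]' >o && python3 chk.py 7 &&  python3 -m handwheel '[[[-0.1,0.06,0],[0,0,0],0],[[-0.2,0.12,0],[0,0,0],0],[[-0.3,0.18,0],[0,0,0],0],[[-0.3,0.18,0],[0,0,0],0],[[-0.3,0.18,0],[0,0,0],0]]' >o && python3 chk.py 7
```

```text
t5.15 th109.8 r50.2 z257 ft-1.8 fr-4.8 fz7.0 open0.150 g59
t5.65 th114.0 r50.1 z257 ft-0.6 fr-5.7 fz7.8 open0.144 g59
t6.15 th118.2 r50.0 z257 ft0.9 fr-6.3 fz8.7 open0.148 g59
t6.65 th122.3 r49.9 z257 ft3.6 fr-7.0 fz9.1 open0.151 g59
```

```bash
python3 -m handwheel '[[[-0.09,0.08,0],[0,0,0],0],[[-0.18,0.16,0],[0,0,0],0],[[-0.26,0.24,0],[0,0,0],0],[[-0.26,0.24,0],[0,0,0],0],[[-0.26,0.24,0],[0,0,0],0]]' >o; python3 chk.py 7 && python3 -m handwheel '[[[-0.08,0.09,0],[0,0,0],0],[[-0.16,0.18,0],[0,0,0],0],[[-0.24,0.26,0],[0,0,0],0],[[-0.24,0.26,0],[0,0,0],0],[[-0.24,0.26,0],[0,0,0],0]]' >o && python3 chk.py 7 &&  python3 -m handwheel '[[[-0.08,0.09,0],[0,0,0],0],[[-0.16,0.18,0],[0,0,0],0],[[-0.23,0.27,0],[0,0,0],0],[[-0.23,0.27,0],[0,0,0],0],[[-0.23,0.27,0],[0,0,0],0]]' >o && python3 chk.py 7
```

```text
t7.15 th126.5 r49.6 z257 ft4.3 fr-4.3 fz9.8 open0.146 g59
t7.65 th129.4 r49.2 z257 ft-7.3 fr1.4 fz6.5 open0.148 g59
```

```bash
python3 -m handwheel '[[[-0.06,0.05,0],[0,0,0],0],[[-0.11,0.1,0],[0,0,0],0],[[-0.11,0.1,0],[0,0,0],0],[[-0.11,0.1,0],[0,0,0],0],[[-0.11,0.1,0],[0,0,0],0]]' >o; python3 chk.py 9.9 && python3 -m handwheel '[[[-0.06,0.05,0],[0,0,0],0],[[-0.11,0.1,0],[0,0,0],0],[[-0.11,0.1,0],[0,0,0],0],[[-0.11,0.1,0],[0,0,0],0],[[-0.11,0.1,0],[0,0,0],0]]' >o; python3 chk.py 9.9
```

```text
t8.15 th131.0 r49.2 z257 ft-8.2 fr2.3 fz7.0 open0.150 g59
t8.65 th132.9 r49.2 z258 ft-6.1 fr1.5 fz8.6 open0.141 g59
```

```bash
python3 -m handwheel '[[[-0.08,0.08,0],[0,0,0],0],[[-0.16,0.16,0],[0,0,0],0],[[-0.25,0.25,0],[0,0,0],0],[[-0.25,0.25,0],[0,0,0],0],[[-0.25,0.25,0],[0,0,0],0]]' >o; python3 chk.py 7 && python3 -m handwheel '[[[-0.08,0.09,0],[0,0,0],0],[[-0.16,0.18,0],[0,0,0],0],[[-0.23,0.26,0],[0,0,0],0],[[-0.23,0.26,0],[0,0,0],0],[[-0.23,0.26,0],[0,0,0],0]]' >o && python3 chk.py 7 &&  python3 -m handwheel '[[[-0.07,0.09,0],[0,0,0],0],[[-0.14,0.18,0],[0,0,0],0],[[-0.21,0.28,0],[0,0,0],0],[[-0.21,0.28,0],[0,0,0],0],[[-0.21,0.28,0],[0,0,0],0]]' >o && python3 chk.py 7 &&  python3 -m handwheel '[[[-0.06,0.1,0],[0,0,0],0],[[-0.13,0.2,0],[0,0,0],0],[[-0.19,0.29,0],[0,0,0],0],[[-0.19,0.29,0],[0,0,0],0],[[-0.19,0.29,0],[0,0,0],0]]' >o && python3 chk.py 7
```

```text
t9.15 th137.3 r49.1 z257 ft-3.8 fr-1.4 fz8.4 open0.143 g59
t9.65 th141.6 r49.1 z257 ft-1.2 fr-3.8 fz8.5 open0.140 g59
t10.15 th145.9 r49.0 z257 ft2.0 fr-4.6 fz8.8 open0.145 g59
t10.65 th150.1 r49.0 z257 ft5.7 fr-6.2 fz8.5 open0.145 g59
```

```bash
python3 -m handwheel '[[[-0.04,0.11,0],[0,0,0],0],[[-0.09,0.22,0],[0,0,0],0],[[-0.13,0.33,0],[0,0,0],0],[[-0.13,0.33,0],[0,0,0],0],[[-0.13,0.33,0],[0,0,0],0]]' >o; python3 chk.py 7 && python3 -m handwheel '[[[-0.03,0.07,0],[0,0,0],0],[[-0.06,0.14,0],[0,0,0],0],[[-0.06,0.14,0],[0,0,0],0],[[-0.06,0.14,0],[0,0,0],0],[[-0.06,0.14,0],[0,0,0],0]]' >o && python3 chk.py 9 && python3 -m handwheel '[[[-0.03,0.07,0],[0,0,0],0],[[-0.06,0.14,0],[0,0,0],0],[[-0.06,0.14,0],[0,0,0],0],[[-0.06,0.14,0],[0,0,0],0],[[-0.06,0.14,0],[0,0,0],0]]' >o && python3 chk.py 9 && python3 -m handwheel '[[[-0.03,0.07,0],[0,0,0],0],[[-0.06,0.14,0],[0,0,0],0],[[-0.06,0.14,0],[0,0,0],0],[[-0.06,0.14,0],[0,0,0],0],[[-0.06,0.14,0],[0,0,0],0]]' >o && python3 chk.py 9
```

```text
t11.15 th153.8 r48.7 z257 ft-1.3 fr-3.2 fz7.8 open0.149 g59
t11.65 th155.2 r48.7 z257 ft-5.0 fr-2.6 fz7.3 open0.147 g59
t12.15 th157.0 r48.7 z257 ft-6.5 fr-2.1 fz7.5 open0.146 g59
t12.65 th158.8 r48.7 z257 ft-5.7 fr-2.2 fz8.6 open0.147 g59
```

```bash
python3 -m handwheel '[[[-0.03,0.11,0],[0,0,0],0],[[-0.06,0.22,0],[0,0,0],0],[[-0.1,0.34,0],[0,0,0],0],[[-0.1,0.34,0],[0,0,0],0],[[-0.1,0.34,0],[0,0,0],0]]' >o; python3 chk.py 7 && python3 -m handwheel '[[[-0.02,0.11,0],[0,0,0],0],[[-0.05,0.22,0],[0,0,0],0],[[-0.07,0.34,0],[0,0,0],0],[[-0.07,0.34,0],[0,0,0],0],[[-0.07,0.34,0],[0,0,0],0]]' >o && python3 chk.py 7 && python3 -m handwheel '[[[-0.02,0.11,0],[0,0,0],0],[[-0.03,0.22,0],[0,0,0],0],[[-0.05,0.34,0],[0,0,0],0],[[-0.05,0.34,0],[0,0,0],0],[[-0.05,0.34,0],[0,0,0],0]]' >o && python3 chk.py 7
```

```text
t13.15 th163.1 r48.6 z257 ft-3.8 fr-3.0 fz8.9 open0.151 g59
t13.65 th167.3 r48.4 z257 ft-2.3 fr-2.8 fz10.0 open0.144 g59
t14.15 th171.5 r48.3 z257 ft-0.6 fr-2.4 fz10.1 open0.143 g59
```

```bash
python3 -m handwheel '[[[-0.01,0.11,0],[0,0,0],0],[[-0.02,0.22,0],[0,0,0],0],[[-0.03,0.35,0],[0,0,0],0],[[-0.03,0.35,0],[0,0,0],0],[[-0.03,0.35,0],[0,0,0],0]]' >o; python3 chk.py 3 && python3 -m handwheel '[[[0,0.11,0],[0,0,0],0],[[0,0.22,0],[0,0,0],0],[[0,0.35,0],[0,0,0],0],[[0,0.35,0],[0,0,0],0],[[0,0.35,0],[0,0,0],0]]' >o && python3 chk.py 3 && python3 -m handwheel '[[[0,0.11,0],[0,0,0],0],[[0,0.18,0],[0,0,0],0],[[0,0.18,0],[0,0,0],0],[[0,0.18,0],[0,0,0],0],[[0,0.18,0],[0,0,0],0]]' >o && python3 chk.py 3
```

```text
t14.65 th175.8 r48.2 z257 ft1.2 fr-1.6 fz10.0 open0.143 g59
t15.15 th-180.0 r48.2 z257 ft3.1 fr-1.9 fz9.9 open0.148 g59
```

```bash
python3 -m handwheel '[[[0,0.09,0],[0,0,0],0],[[0,0.18,0],[0,0,0],0],[[0,0.18,0],[0,0,0],0],[[0,0.18,0],[0,0,0],0],[[0,0.18,0],[0,0,0],0]]' >o; python3 chk.py 7 && python3 -m handwheel '[[[0,0.09,0],[0,0,0],0],[[0.01,0.18,0],[0,0,0],0],[[0.01,0.18,0],[0,0,0],0],[[0.01,0.18,0],[0,0,0],0],[[0.01,0.18,0],[0,0,0],0]]' >o && python3 chk.py 7 && python3 -m handwheel '[[[0.01,0.09,0],[0,0,0],0],[[0.02,0.18,0],[0,0,0],0],[[0.02,0.18,0],[0,0,0],0],[[0.02,0.18,0],[0,0,0],0],[[0.02,0.18,0],[0,0,0],0]]' >o && python3 chk.py 7 && python3 -m handwheel '[[[0.01,0.09,0],[0,0,0],0],[[0.02,0.18,0],[0,0,0],0],[[0.02,0.18,0],[0,0,0],0],[[0.02,0.18,0],[0,0,0],0],[[0.02,0.18,0],[0,0,0],0]]' >o && python3 chk.py 7
```

```text
t15.65 th-177.8 r48.2 z257 ft2.9 fr-0.9 fz9.0 open0.142 g59
t16.15 th-175.7 r48.1 z257 ft3.2 fr-1.1 fz8.4 open0.144 g59
t16.65 th-173.4 r48.1 z257 ft3.8 fr-1.0 fz9.2 open0.150 g59
t17.15 th-171.3 r48.1 z257 ft3.8 fr-2.3 fz8.9 open0.144 g59
```

```bash
python3 -m handwheel '[[[0.02,0.09,0],[0,0,0],0],[[0.03,0.17,0],[0,0,0],0],[[0.03,0.17,0],[0,0,0],0],[[0.03,0.17,0],[0,0,0],0],[[0.03,0.17,0],[0,0,0],0]]' >o; python3 chk.py 7 && python3 -m handwheel '[[[0.02,0.09,0],[0,0,0],0],[[0.04,0.17,0],[0,0,0],0],[[0.04,0.17,0],[0,0,0],0],[[0.04,0.17,0],[0,0,0],0],[[0.04,0.17,0],[0,0,0],0]]' >o && python3 chk.py 7 && python3 -m handwheel '[[[0.02,0.07,0],[0,0,0],0],[[0.04,0.14,0],[0,0,0],0],[[0.04,0.14,0],[0,0,0],0],[[0.04,0.14,0],[0,0,0],0],[[0.04,0.14,0],[0,0,0],0]]' >o && python3 chk.py 7 && python3 -m handwheel '[[[0.02,0.07,0],[0,0,0],0],[[0.04,0.14,0],[0,0,0],0],[[0.04,0.14,0],[0,0,0],0],[[0.04,0.14,0],[0,0,0],0],[[0.04,0.14,0],[0,0,0],0]]' >o && python3 chk.py 7
```

```text
t17.65 th-169.7 r48.1 z257 ft-2.5 fr-3.1 fz9.9 open0.149 g59
t18.15 th-168.1 r48.1 z257 ft-7.4 fr-3.6 fz11.4 open0.149 g60
```

```bash
python3 -m handwheel '[[[0.01,0.05,0],[0,0,0],0],[[0.03,0.1,0],[0,0,0],0],[[0.03,0.1,0],[0,0,0],0],[[0.03,0.1,0],[0,0,0],0],[[0.03,0.1,0],[0,0,0],0]]' >o; python3 chk.py 9.5 && python3 -m handwheel '[[[0.01,0.05,0],[0,0,0],0],[[0.03,0.1,0],[0,0,0],0],[[0.03,0.1,0],[0,0,0],0],[[0.03,0.1,0],[0,0,0],0],[[0.03,0.1,0],[0,0,0],0]]' >o && python3 chk.py 9.5 && python3 -m handwheel '[[[0.01,0.05,0],[0,0,0],0],[[0.03,0.1,0],[0,0,0],0],[[0.03,0.1,0],[0,0,0],0],[[0.03,0.1,0],[0,0,0],0],[[0.03,0.1,0],[0,0,0],0]]' >o && python3 chk.py 9.5
```

```text
t18.65 th-166.8 r48.1 z257 ft-7.1 fr-3.6 fz11.7 open0.149 g60
t19.15 th-165.6 r48.1 z257 ft-7.4 fr-2.9 fz12.5 open0.146 g60
t19.65 th-164.3 r48.1 z257 ft-5.9 fr-3.9 fz11.9 open0.150 g60
```

```bash
python3 -m handwheel '[[[0.04,0.11,0],[0,0,0],0],[[0.08,0.22,0],[0,0,0],0],[[0.13,0.32,0],[0,0,0],0],[[0.13,0.32,0],[0,0,0],0],[[0.13,0.32,0],[0,0,0],0]]' >o; python3 chk.py 7 && python3 -m handwheel '[[[0.05,0.11,0],[0,0,0],0],[[0.1,0.22,0],[0,0,0],0],[[0.15,0.32,0],[0,0,0],0],[[0.15,0.32,0],[0,0,0],0],[[0.15,0.32,0],[0,0,0],0]]' >o && python3 chk.py 3 && python3 -m handwheel '[[[0.05,0.11,0],[0,0,0],0],[[0.11,0.22,0],[0,0,0],0],[[0.16,0.31,0],[0,0,0],0],[[0.16,0.31,0],[0,0,0],0],[[0.16,0.31,0],[0,0,0],0]]' >o && python3 chk.py 7
```

```text
t20.15 th-160.0 r48.0 z257 ft-3.5 fr-1.5 fz12.1 open0.146 g60
t20.65 th-155.5 r47.9 z257 ft0.7 fr1.2 fz12.2 open0.147 g60
t21.15 th-151.1 r47.8 z257 ft2.5 fr1.4 fz11.5 open0.150 g60
```

```bash
python3 -m handwheel '[[[0.04,0.07,0],[0,0,0],0],[[0.08,0.15,0],[0,0,0],0],[[0.08,0.15,0],[0,0,0],0],[[0.08,0.15,0],[0,0,0],0],[[0.08,0.15,0],[0,0,0],0]]' >o; python3 chk.py 7 && python3 -m handwheel '[[[0.04,0.07,0],[0,0,0],0],[[0.09,0.14,0],[0,0,0],0],[[0.09,0.14,0],[0,0,0],0],[[0.09,0.14,0],[0,0,0],0],[[0.09,0.14,0],[0,0,0],0]]' >o && python3 chk.py 7 && python3 -m handwheel '[[[0.05,0.07,0],[0,0,0],0],[[0.09,0.14,0],[0,0,0],0],[[0.09,0.14,0],[0,0,0],0],[[0.09,0.14,0],[0,0,0],0],[[0.09,0.14,0],[0,0,0],0]]' >o && python3 chk.py 7 && python3 -m handwheel '[[[0.05,0.07,0],[0,0,0],0],[[0.1,0.13,0],[0,0,0],0],[[0.1,0.13,0],[0,0,0],0],[[0.1,0.13,0],[0,0,0],0],[[0.1,0.13,0],[0,0,0],0]]' >o && python3 chk.py 7
```

```text
t21.65 th-149.0 r47.9 z257 ft2.9 fr2.1 fz10.7 open0.151 g60
t22.15 th-146.8 r47.9 z257 ft3.8 fr1.7 fz10.3 open0.143 g60
t22.65 th-144.8 r47.9 z257 ft4.5 fr2.1 fz10.2 open0.146 g60
t23.15 th-142.9 r47.9 z257 ft4.5 fr3.2 fz10.8 open0.149 g60
```

```bash
python3 -m handwheel '[[[0.05,0.07,0],[0,0,0],0],[[0.09,0.14,0],[0,0,0],0],[[0.09,0.14,0],[0,0,0],0],[[0.09,0.14,0],[0,0,0],0],[[0.09,0.14,0],[0,0,0],0]]' >o; python3 chk.py 7 && python3 -m handwheel '[[[0.05,0.07,0],[0,0,0],0],[[0.1,0.13,0],[0,0,0],0],[[0.1,0.13,0],[0,0,0],0],[[0.1,0.13,0],[0,0,0],0],[[0.1,0.13,0],[0,0,0],0]]' >o && python3 chk.py 7 && python3 -m handwheel '[[[0.05,0.07,0],[0,0,0],0],[[0.1,0.12,0],[0,0,0],0],[[0.1,0.12,0],[0,0,0],0],[[0.1,0.12,0],[0,0,0],0],[[0.1,0.12,0],[0,0,0],0]]' >o && python3 chk.py 7 && python3 -m handwheel '[[[0.05,0.07,0],[0,0,0],0],[[0.11,0.12,0],[0,0,0],0],[[0.11,0.12,0],[0,0,0],0],[[0.11,0.12,0],[0,0,0],0],[[0.11,0.12,0],[0,0,0],0]]' >o && python3 chk.py 7
```

```text
t23.65 th-141.6 r48.0 z257 ft-2.4 fr-1.4 fz13.7 open0.144 g60
t24.15 th-140.4 r48.1 z257 ft-8.0 fr-2.4 fz17.0 open0.148 g60
```

```bash
python3 -m handwheel '[[[0.03,0.03,0],[0,0,0],0],[[0.06,0.07,0],[0,0,0],0],[[0.06,0.07,0],[0,0,0],0],[[0.06,0.07,0],[0,0,0],0],[[0.06,0.07,0],[0,0,0],0]]' >o; python3 chk.py 11 && python3 -m handwheel '[[[0.03,0.03,0],[0,0,0],0],[[0.06,0.07,0],[0,0,0],0],[[0.06,0.07,0],[0,0,0],0],[[0.06,0.07,0],[0,0,0],0],[[0.06,0.07,0],[0,0,0],0]]' >o && python3 chk.py 11
```

```text
t24.65 th-139.6 r48.0 z257 ft-9.6 fr-2.7 fz17.8 open0.150 g60
t25.15 th-138.7 r48.1 z257 ft-12.5 fr-4.7 fz18.2 open0.147 g60
```

```bash
python3 -m handwheel '[[[0.03,0.03,0],[0,0,0],0],[[0.03,0.03,0],[0,0,0],0],[[0.03,0.03,0],[0,0,0],0],[[0.03,0.03,0],[0,0,0],0],[[0.03,0.03,0],[0,0,0],0]]' >o; python3 chk.py 20
python3 - <<'E'
from h import *
a=manip.capture("top")[190:245,260:340]; cv2.imwrite("pics/t2.png",cv2.resize(a,None,fx=8,fy=8,interpolation=cv2.INTER_CUBIC))
E
```

```text
t25.65 th-138.4 r48.1 z257 ft-14.4 fr-4.2 fz19.5 open0.147 g61
```

View pics/t2.png

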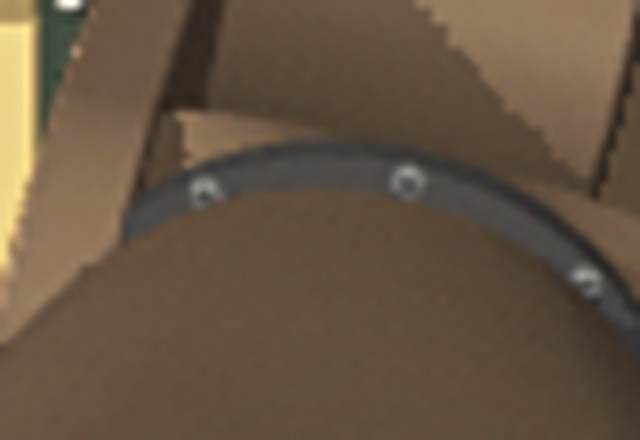

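The force keeps rising (8→14.4 N, no easing): that is the stop, gently met. Now clockwise, counting clicks.

```bash
sed -i 's/\[.5688,-.0478\]/[.5706,-.0471]/' chk.py; python3 chk.py 20
python3 -m handwheel '[[[-0.11,-0.14,0],[0,0,0],0],[[-0.21,-0.28,0],[0,0,0],0],[[-0.32,-0.42,0],[0,0,0],0],[[-0.42,-0.56,0],[0,0,0],0],[[-0.42,-0.56,0],[0,0,0],0]]' >o; python3 chk.py 16 && python3 -m handwheel '[[[-0.09,-0.15,0],[0,0,0],0],[[-0.17,-0.3,0],[0,0,0],0],[[-0.26,-0.46,0],[0,0,0],0],[[-0.34,-0.61,0],[0,0,0],0],[[-0.34,-0.61,0],[0,0,0],0]]' >o && python3 chk.py 12 && python3 -m handwheel '[[[-0.06,-0.16,0],[0,0,0],0],[[-0.12,-0.32,0],[0,0,0],0],[[-0.19,-0.49,0],[0,0,0],0],[[-0.25,-0.65,0],[0,0,0],0],[[-0.25,-0.65,0],[0,0,0],0]]' >o && python3 chk.py 12 && python3 -m handwheel '[[[-0.04,-0.17,0],[0,0,0],0],[[-0.08,-0.34,0],[0,0,0],0],[[-0.11,-0.51,0],[0,0,0],0],[[-0.15,-0.68,0],[0,0,0],0],[[-0.15,-0.68,0],[0,0,0],0]]' >o && python3 chk.py 12
```

```text
t25.70 th-139.1 r49.9 z257 ft-13.3 fr-5.1 fz20.0 open0.146 g61
t26.20 th-145.1 r49.7 z257 ft6.1 fr3.3 fz9.0 open0.148 g59
t26.70 th-153.5 r49.7 z257 ft3.8 fr2.9 fz11.5 open0.148 g60
t27.20 th-162.2 r49.6 z257 ft-4.2 fr1.6 fz14.7 open0.144 g60
t27.70 th-170.1 r49.5 z257 ft-0.4 fr3.7 fz14.4 open0.146 g60
```

```bash
python3 -m handwheel '[[[-0.01,-0.18,0],[0,0,0],0],[[-0.03,-0.35,0],[0,0,0],0],[[-0.05,-0.53,0],[0,0,0],0],[[-0.06,-0.7,0],[0,0,0],0],[[-0.06,-0.7,0],[0,0,0],0]]' >o; python3 chk.py 16 && python3 -m handwheel '[[[0.01,-0.18,0],[0,0,0],0],[[0.02,-0.35,0],[0,0,0],0],[[0.02,-0.53,0],[0,0,0],0],[[0.03,-0.7,0],[0,0,0],0],[[0.03,-0.7,0],[0,0,0],0]]' >o && python3 chk.py 12 && python3 -m handwheel '[[[0.03,-0.17,0],[0,0,0],0],[[0.06,-0.34,0],[0,0,0],0],[[0.09,-0.51,0],[0,0,0],0],[[0.12,-0.68,0],[0,0,0],0],[[0.12,-0.68,0],[0,0,0],0]]' >o && python3 chk.py 12 && python3 -m handwheel '[[[0.05,-0.16,0],[0,0,0],0],[[0.11,-0.33,0],[0,0,0],0],[[0.17,-0.5,0],[0,0,0],0],[[0.22,-0.66,0],[0,0,0],0],[[0.22,-0.66,0],[0,0,0],0]]' >o && python3 chk.py 12
```

```text
t28.20 th-178.0 r49.4 z257 ft3.8 fr4.1 fz15.2 open0.147 g60
t28.70 th173.6 r49.4 z257 ft2.0 fr4.3 fz16.2 open0.148 g60
t29.20 th165.4 r49.5 z257 ft-2.5 fr3.1 fz15.2 open0.144 g60
t29.70 th157.1 r49.5 z257 ft-3.8 fr4.3 fz13.8 open0.151 g60
```

```bash
python3 -m handwheel '[[[0.07,-0.16,0],[0,0,0],0],[[0.15,-0.32,0],[0,0,0],0],[[0.23,-0.47,0],[0,0,0],0],[[0.3,-0.63,0],[0,0,0],0],[[0.3,-0.63,0],[0,0,0],0]]' >o; python3 chk.py 16 && python3 -m handwheel '[[[0.1,-0.15,0],[0,0,0],0],[[0.2,-0.29,0],[0,0,0],0],[[0.3,-0.44,0],[0,0,0],0],[[0.39,-0.58,0],[0,0,0],0],[[0.39,-0.58,0],[0,0,0],0]]' >o && python3 chk.py 12 && python3 -m handwheel '[[[0.12,-0.13,0],[0,0,0],0],[[0.24,-0.26,0],[0,0,0],0],[[0.36,-0.39,0],[0,0,0],0],[[0.47,-0.52,0],[0,0,0],0],[[0.47,-0.52,0],[0,0,0],0]]' >o && python3 chk.py 12 && python3 -m handwheel '[[[0.13,-0.11,0],[0,0,0],0],[[0.26,-0.22,0],[0,0,0],0],[[0.4,-0.34,0],[0,0,0],0],[[0.53,-0.45,0],[0,0,0],0],[[0.53,-0.45,0],[0,0,0],0]]' >o && python3 chk.py 12
```

```text
t30.20 th149.8 r49.5 z257 ft5.8 fr2.6 fz16.3 open0.141 g60
t30.70 th141.2 r49.6 z257 ft-0.1 fr3.5 fz14.2 open0.146 g60
t31.20 th132.4 r49.6 z257 ft-6.2 fr4.9 fz11.4 open0.148 g60
t31.70 th125.4 r49.8 z257 ft5.5 fr0.5 fz14.7 open0.148 g60
```

```bash
python3 -m handwheel '[[[0.15,-0.09,0],[0,0,0],0],[[0.3,-0.18,0],[0,0,0],0],[[0.45,-0.27,0],[0,0,0],0],[[0.6,-0.36,0],[0,0,0],0],[[0.6,-0.36,0],[0,0,0],0]]' >o; python3 chk.py 16 && python3 -m handwheel '[[[0.16,-0.07,0],[0,0,0],0],[[0.32,-0.14,0],[0,0,0],0],[[0.48,-0.21,0],[0,0,0],0],[[0.64,-0.28,0],[0,0,0],0],[[0.64,-0.28,0],[0,0,0],0]]' >o && python3 chk.py 12 && python3 -m handwheel '[[[0.16,-0.05,0],[0,0,0],0],[[0.32,-0.1,0],[0,0,0],0],[[0.48,-0.14,0],[0,0,0],0],[[0.64,-0.19,0],[0,0,0],0],[[0.64,-0.19,0],[0,0,0],0]]' >o && python3 chk.py 12
```

```text
t32.20 th117.1 r49.7 z257 ft2.6 fr1.2 fz14.3 open0.144 g60
t32.70 th108.5 r49.8 z257 ft-1.0 fr2.2 fz11.4 open0.147 g60
t33.20 th100.4 r49.9 z257 ft-4.6 fr1.7 fz8.0 open0.145 g60
```

```bash
python3 -m handwheel '[[[0.1,-0.02,0],[0,0,0],0],[[0.2,-0.03,0],[0,0,0],0],[[0.3,-0.04,0],[0,0,0],0],[[0.3,-0.04,0],[0,0,0],0],[[0.3,-0.04,0],[0,0,0],0]]' >o; python3 chk.py 16
```

```text
t33.70 th97.2 r49.9 z257 ft-1.3 fr1.8 fz9.6 open0.145 g60
```

```bash
python3 -m handwheel '[[[0,0,0],[0,0,0],0.3],[[0,0,0],[0,0,0],0.6],[[0,0,0],[0,0,0],0.6],[[0,0,0],[0,0,0],0.6],[[0,0,-1],[0,0,0],0.6]]' ; python3 -m handwheel '[[[0,0,-1.5],[0,0,0],0.6],[[0,0,-3],[0,0,0],0.6],[[0,0,-4.5],[0,0,0],0.6],[[0,0,-6],[0,0,0],0.6],[[0,0,-6],[0,0,0],0.6]]'
```

```text
t: 34.2
tcp_pos: [0.5631, 0.0022, 0.2658]
orientation: [-3.141, 0.0, 0.004]
contact_force: [0.5, -0.5, 0.7]
opening: 0.601
gripper_force: 0.0
t: 34.7
tcp_pos: [0.5642, 0.0022, 0.3288]
orientation: [3.141, -0.0, 0.005]
contact_force: [1.2, 0.1, 0.4]
opening: 0.603
gripper_force: 0.0
```

```bash
python3 -m handwheel '[[[0.2,3.4,0],[0,0,0],0.6],[[0.4,6.8,0],[0,0,0],0.6],[[0.6,10.2,0],[0,0,0],0.6],[[0.8,13.6,0],[0,0,0],0.6],[[1,17.1,0],[0,0,0],0.6]]';  python3 -m handwheel '[[[0,0,0],[0,0,0],0.6],[[0,0,0],[0,0,0],0.6],[[0,0,0],[0,0,0],0.6],[[0,0,0],[0,0,0],0.6],[[0,0,0],[0,0,0],0.6]]'
python3 - <<'E'
from h import *
im=manip.capture("scene"); cv2.imwrite("pics/s3.png",cv2.resize(im[150:290,190:350],None,fx=4.6,fy=4.6,interpolation=cv2.INTER_CUBIC))
E
```

```text
t: 35.2
tcp_pos: [0.5733, -0.1701, 0.3261]
orientation: [-3.141, 0.0, 0.001]
contact_force: [0.5, 0.6, -0.4]
opening: 0.601
gripper_force: 0.0
t: 35.7
tcp_pos: [0.5736, -0.168, 0.3265]
orientation: [-3.141, -0.001, 0.0]
contact_force: [-0.4, -0.2, 0.1]
opening: 0.599
gripper_force: 0.0
```

View pics/s3.png

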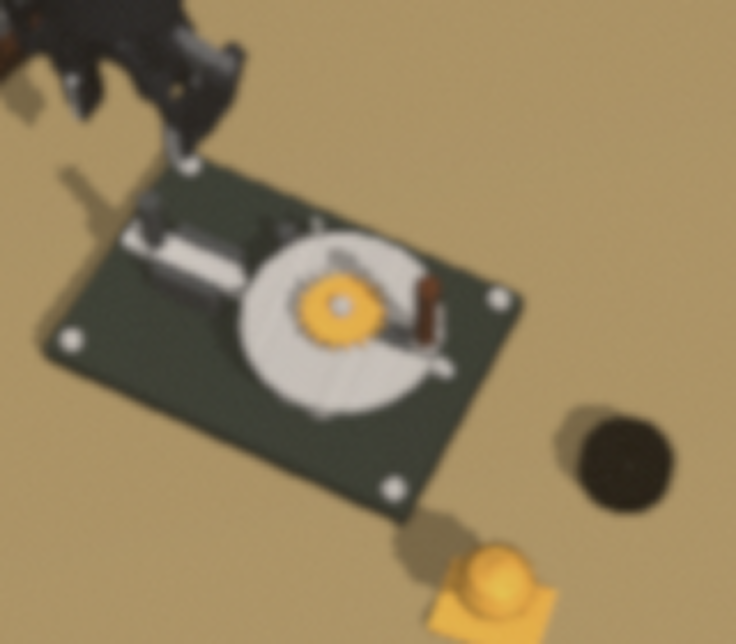

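The dial is seated in the notch it started in (handle again at (427,290) in the crop), bystanders untouched, gripper above the post (148,205). Descend and grip the post.

```bash
python3 -m handwheel '[[[0,0,2.5],[0,0,0],0.6],[[0,0,5],[0,0,0],0.6],[[0,0,7.5],[0,0,0],0.6],[[0,0,9.4],[0,0,0],0.6],[[0,0,9.4],[0,0,0],0.6]]';  python3 -m handwheel '[[[0,0,0],[0,0,0],0.4],[[0,0,0],[0,0,0],0.2],[[0,0,0],[0,0,0],0.1],[[0,0,0],[0,0,0],0],[[0,0,0],[0,0,0],0]]' 30
```

```text
t: 36.25
tcp_pos: [0.5727, -0.1681, 0.2303]
orientation: [-3.14, -0.001, 0.006]
contact_force: [-0.3, 0.7, -0.6]
opening: 0.598
gripper_force: 0.0
t: 36.75
tcp_pos: [0.5741, -0.1689, 0.2336]
orientation: [3.141, -0.0, 0.003]
contact_force: [-0.2, 1.6, 8.6]
opening: 0.151
gripper_force: 29.6
```

```bash
python3 -m handwheel '[[[-0.01,-0.35,0],[0,0,0],0],[[-0.02,-0.7,0],[0,0,0],0],[[-0.04,-1.05,0],[0,0,0],0],[[-0.06,-1.4,0],[0,0,0],0],[[-0.06,-1.4,0],[0,0,0],0]]'|sed -n '2p;4p';  python3 -m handwheel '[[[0,-0.1,0],[0,0,0],0],[[0,-0.15,0],[0,0,0],0],[[0,-0.15,0],[0,0,0],0],[[0,-0.15,0],[0,0,0],0],[[0,-0.15,0],[0,0,0],0]]'|sed -n '2p;4p'
```

```text
tcp_pos: [0.5735, -0.1548, 0.2336]
contact_force: [0.3, 2.2, 7.8]
tcp_pos: [0.5735, -0.1536, 0.2336]
contact_force: [-0.3, -0.1, 8.2]
```

```bash
python3 -m handwheel '[[[0,-0.05,0],[0,0,0],0],[[0,-0.1,0],[0,0,0],0],[[0,-0.1,0],[0,0,0],0],[[0,-0.1,0],[0,0,0],0],[[0,-0.1,0],[0,0,0],0]]'|sed -n '2p;4p';  python3 -m handwheel '[[[0,-0.05,0],[0,0,0],0],[[0,-0.1,0],[0,0,0],0],[[0,-0.1,0],[0,0,0],0],[[0,-0.1,0],[0,0,0],0],[[0,-0.1,0],[0,0,0],0]]'|sed -n '2p;4p'
```

```text
tcp_pos: [0.5735, -0.1527, 0.2336]
contact_force: [0.1, -1.5, 7.0]
tcp_pos: [0.5735, -0.1521, 0.2337]
contact_force: [-2.3, -8.6, 6.7]
```

End of travel felt (16.8 mm, force rising). Release and rise.

```bash
python3 -m handwheel '[[[0,0,0],[0,0,0],0.3],[[0,0,0],[0,0,0],0.5],[[0,0,0],[0,0,0],0.5],[[0,0,-1],[0,0,0],0.5],[[0,0,-3],[0,0,0],0.5]]' |sed -n '2p;4p'; python3 -m handwheel '[[[0,0,-3],[0,0,0],0.5],[[0,0,-6],[0,0,0],0.5],[[0,0,-9],[0,0,0],0.5],[[0,0,-12],[0,0,0],0.5],[[0,0,-12],[0,0,0],0.5]]' |sed -n '2p;4p';python3 -m handwheel '[[[-1,5,0],[0,0,0],0.5],[[-2,10,0],[0,0,0],0.5],[[-3,14,0],[0,0,0],0.5],[[-3,14,0],[0,0,0],0.5],[[-3,14,0],[0,0,0],0.5]]' |sed -n '1,2p;4p'
python3 - <<'E'
from h import *
im=manip.capture("scene"); cv2.imwrite("pics/s4.png",cv2.resize(im[150:290,190:350],None,fx=4.6,fy=4.6,interpolation=cv2.INTER_CUBIC))
E
```

```text
tcp_pos: [0.5725, -0.1511, 0.2621]
contact_force: [0.6, 0.4, 1.6]
tcp_pos: [0.574, -0.1515, 0.3872]
contact_force: [0.5, 0.2, -0.1]
t: 40.25
tcp_pos: [0.5424, -0.2921, 0.3823]
contact_force: [0.4, 0.4, -0.5]
```

View pics/s4.png

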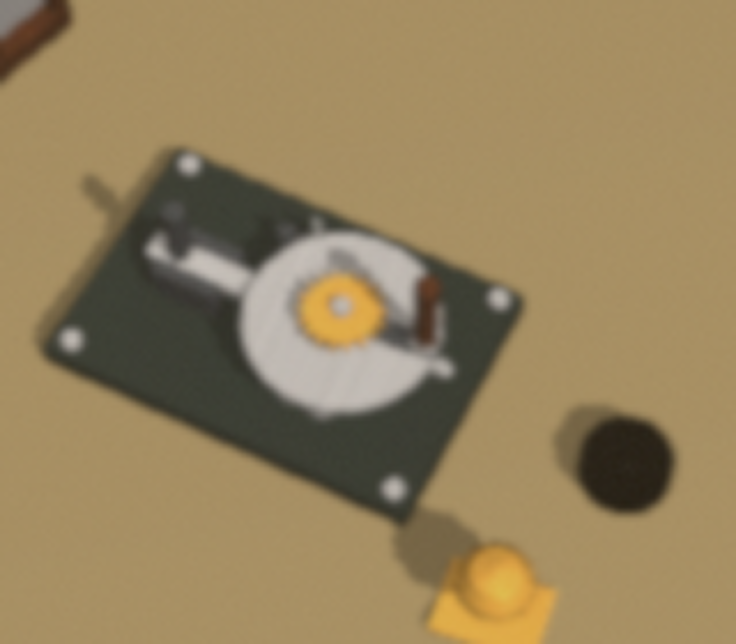

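The bolt post has shifted home (148,205 → 174,215 in the crop), the handle stays at its notch, the bystanders are unmoved and the gripper is clear.

```bash
python3 -c "
from cell import manip; print(manip.hand_in())"
```

```text
the job is handed in; nothing more can be done
None
```

I turned the dial back to its stop (about 14 N at the handle), then clockwise four clicks by feel. I then pushed the bolt home, moving it about 16.8 mm until it met resistance, and handed the job in at about 40 s; the last picture shows the spool and bell unmoved, and nothing touched the feed roll or type stand.

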